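# Put the returned plastic fittings away at a plumbing counter

## Robot

A 6-joint arm with a two-finger parallel gripper is mounted at the origin on the work surface. World frame = base frame: x ahead of the robot, y to its left, z up, the work surface at z = 0. Lengths are in mm, angles in rad, forces in N, time in s.
With the tool pointing down it reaches from about 350 to 875 mm from the base axis. Payload 4.2 kg.
Tool frame: the origin (TCP) lies midway between the tips of the shut fingers; the grasp point (between the pads) lies 19 mm behind it (arm.hold_point_z is the distance from the TCP to the grasp point, in mm); z points along the fingers, y is the line along which they close (so a half turn about z gives the same grasp; the last joint's range is limited). The gripper opens to 85 mm and grips with 20 to 120 N. Pads are 22 mm wide; open, the fingers measure 114 mm over their backs; the gripper's body (76 mm by 85 mm) begins 54 mm behind the grasp point. The pads swing forward as they close: fully open they stand 13 mm farther back than shut.
Start: joints at [1.504, 0.385, 0.008, 0, -1.194, -0.259], TCP at [200.009, 592.111, 231.312] pointing down, gripper open.
Joint ranges: [-3.14, 3.14], [-1.21, 2.06], [-1.07, 1.41], [-3.16, 2.05], [-2.99, -0.16], [-3.1, 3.1]. Speed limits (rad/s): [2.79, 2.79, 3.14, 3.14, 3.14, 3.14].

## Interface

Orientations are given as a unit quaternion [x, y, z, w].
In Python, from bench import arm, vision gives the robot as it stands. The module is installed in compiled form; this text tells all that it offers.
- The arm moves only by the tool servo_tool, never from a script. Its argument "plan" is a list of rows, each a list of 7 numbers: the shift along the world's x, y, z each as a share of 300 mm, from -1 to 1, then the turn, a rotation vector about the world's x, y, z each as a share of 2 rad, from -1 to 1, then the opening, from 0 (shut) to 1 (fully open). A call has 1 to 20 rows; each row shifts and turns the commanded pose from where the row before left it; what a row does not reach is not made up. A row lasts 1/8 s, in which the tool goes at most 62.5 mm and 10.7 degrees, less where a joint would pass 70% of its speed; a pose out of reach is approached as far as the arm can. A call with a number of a shift or a turn outside -1 to 1 is refused whole. A call with a gripper value outside its range is refused whole. The fingers move at their own pace and stop on an object; the grip force is fixed at half the most. Time passes only in rows, so rows that do not move let the fingers close. It gives the time, the measured TCP pose, the force, the opening and the grip force at its end, in the units of the state.
- arm.read_state(): the state, without advancing time (a new reading comes with each control period).
- vision.get_image(name): name is "scene" or "top" or "wrist"; returns a dict with "image" (420x560x3 uint8, red, green, blue), "z_map" (420x560 float32, mm along the optical axis (not along the pixel's ray), 0 where there is no reading), "K" (3x3 intrinsics, pixels), "D" ([k1, k2, p1, p2, k3] as OpenCV has them; the pictures are not rectified), "world_to_cam" (4x4, takes a point from world to camera coordinates); the wrist camera has in their place "mount" (4x4, takes a point from camera to tool coordinates, whose origin is the TCP and whose axes are the flange's). Camera axes: x right, y down, z forward; pixel columns grow to the right and rows downward; lengths in mm; the calibration is good to about 2 mm. A picture is of the moment at which its call begins: read the wrist's pose just before it.
- arm.job_done(): hands the job in; it is judged then, once.
The state is a dict: "clock": time; "joints": joint angles; "joint_vel": joint speeds; "joint_efforts": joint torques, N m; "position": TCP position; "ee_rot": TCP orientation; "contact_force": force on the tool from outside, world axes, zero at the start; "wrist_torque": the same for the moment, N m; "gripper_width": finger opening in mm; "grasp_force": force on a finger pad.
Only numpy, scipy, OpenCV 4.12 (cv2) and the standard library are available. Lean on these libraries where they do the work, as an engineer would, in place of code of your own. Each camera call takes 0.05 s, during which the arm holds its last target. There are 200 camera calls.

## Task

Put each of the three white plastic fittings into the blue tray whose card shows its shape: the straight socket in the ring tray, standing upright, the elbow in the L tray and the tee in the T tray, both lying flat on the tray floor. Leave the brass fittings where they are.

Things in the scene. Friction and masses are not known exactly. Their poses are not given: they have to be found in the camera images.
- white_socket: White plastic, 40 to 85 g: straight pipe socket, an upright open tube 50 mm outside, 40 inside, 45 tall. Origin: centre of its underside; z up along the tube. Grip across the outside.
- white_elbow: White plastic, 40 to 85 g: 90 degree pipe elbow lying flat, 32 mm tall, an L in a 54 mm square. Origin: underside, middle of the square; z up. Pipe axes cross at x = y = -11 mm, 16 mm up; legs run along +x and +y to +27 mm. Last 24 mm of each leg: collar 32 mm thick, as is the round corner. Grip across a collar, e.g. at (12, -11) closing along y.
- white_tee: White plastic, 40 to 85 g: pipe tee lying flat, 32 mm tall, 72 mm (x) by 60 mm (y). Origin: underside, middle of that rectangle; z up. Run along x at y = -14 mm, 16 mm up; branch from its middle along +y to +30 mm. Last 24 mm of each end: collar 32 mm thick (rest 29). Grip across the branch, e.g. at (0, 17) closing along x.
- brass_socket: Yellow brass, 160 g, to be left alone: straight pipe socket, an upright open tube 50 mm outside, 40 inside, 45 tall. Origin: centre of its underside; z up along the tube. Grip across the outside.
- brass_elbow: Yellow brass, 160 g, to be left alone: 90 degree pipe elbow lying flat, 32 mm tall, an L in a 54 mm square. Origin: underside, middle of the square; z up. Pipe axes cross at x = y = -11 mm, 16 mm up; legs run along +x and +y to +27 mm. Last 24 mm of each leg: collar 32 mm thick, as is the round corner. Grip across a collar, e.g. at (12, -11) closing along y.
- brass_tee: Yellow brass, 160 g, to be left alone: pipe tee lying flat, 32 mm tall, 72 mm (x) by 60 mm (y). Origin: underside, middle of that rectangle; z up. Run along x at y = -14 mm, 16 mm up; branch from its middle along +y to +30 mm. Last 24 mm of each end: collar 32 mm thick (rest 29). Grip across the branch, e.g. at (0, 17) closing along x.
- ring_tray: Blue open tray, fixed to the counter, whose white card shows a ring (a round socket seen from above) in black. Square, 124 mm outside, 116 inside, walls 28 mm high, floor 4 mm above the counter. Origin: middle of the tray at counter height; x, y along its sides, z up. On its +x side a solid ledge, 90 mm wide, 22 high, reaches to x = +118 mm and carries the card.
- L_tray: Blue open tray, fixed to the counter, whose white card shows an L (an elbow) in black. Square, 124 mm outside, 116 inside, walls 28 mm high, floor 4 mm above the counter. Origin: middle of the tray at counter height; x, y along its sides, z up. On its +x side a solid ledge, 90 mm wide, 22 high, reaches to x = +118 mm and carries the card.
- T_tray: Blue open tray, fixed to the counter, whose white card shows a T (a tee) in black. Square, 124 mm outside, 116 inside, walls 28 mm high, floor 4 mm above the counter. Origin: middle of the tray at counter height; x, y along its sides, z up. On its +x side a solid ledge, 90 mm wide, 22 high, reaches to x = +118 mm and carries the card.
Not all that is in view belongs to the job. Leave any green look-alike of the T_tray alone.

How it is judged:
By the outcome, as a careful person would: the job done as asked, in the order asked, and still so for the second after the job is handed in, with the robot touching nothing.
It also fails if it takes over 80 s, if anything falls off the work surface, if the arm or the gripper's body presses on something with over 40 N, if the wrist force passes 120 N, or if a joint passes its speed limit or range.

## Working session

There is one attempt and no reset: what is moved stays moved. The work goes in short steps, Python scripts to look and compute and a tool call to move; the robot and the scene stay as the last step left them, time stands still between calls to the robot, and variables do not carry over. Pictures are saved under pics/ and viewed, at most 14 in all, crops included, and the job is handed in when it is done.

Besides the shell and the picture viewer there is one more tool, called after "Call:" in YAML: its name, and indented under it one key for each argument. servo_tool: Moves the arm, as the interface text tells. Its arguments: {"type":"object","properties":{"plan":{"type":"array"}},"required":["plan"]}

```bash
mkdir -p pics
python3 - <<'E'
from bench import arm, vision
import cv2, numpy as np, pickle
print(arm.read_state(), arm.hold_point_z)
for n in ("top","scene"):
    d=vision.get_image(n); pickle.dump(d,open(n+".pkl","wb"))
    cv2.imwrite(f"pics/{n}0.png",cv2.resize(d["image"][:,:,::-1],(800,600),interpolation=cv2.INTER_CUBIC))
    print(n,d["K"],d["D"],d["world_to_cam"])
E
```

```text
{'clock': 0.0, 'joints': array([ 1.50361296e+00,  3.85580115e-01,  6.61556401e-03, -5.14043652e-04,
       -1.19401526e+00, -2.58604361e-01]), 'joint_vel': array([-0.00133515,  0.00015934, -0.00055916, -0.00163879, -0.00063198,
       -0.00046727]), 'joint_efforts': array([ 1.94026499e-03, -3.92286515e+01,  1.88403636e+01,  4.18604091e+00,
       -4.63831821e-03,  1.29723432e-06]), 'position': array([199.82218221, 591.56909744, 230.20112722]), 'ee_rot': array([ 9.86746106e-01, -1.62267904e-01, -1.33464470e-04,  1.10957272e-03]), 'contact_force': array([ 0.16498401, -0.4139298 , -0.01514399]), 'wrist_torque': array([0.02763081, 0.01401109, 0.02114332]), 'grasp_force': 0.0, 'gripper_width': 85.60517761860065} 18.700000000000003
top [[395.13166537   0.         284.33668154]
 [  0.         395.13166537 208.61101002]
 [  0.           0.           1.        ]] [-0.1084868  0.         0.         0.         0.       ] [[ 1.70659999e-02 -9.99472204e-01  2.76417279e-02 -1.32146177e+01]
 [-9.96078630e-01 -1.93953552e-02 -8.63202404e-02  4.17074123e+02]
 [ 8.68108021e-02 -2.60601933e-02 -9.95883904e-01  8.39790791e+02]
 [ 0.00000000e+00  0.00000000e+00  0.00000000e+00  1.00000000e+00]]
scene [[469.33954913   0.         277.92327439]
 [  0.         469.33954913 210.03382652]
 [  0.           0.           1.        ]] [0.02645058 0.         0.         0.         0.        ] [[-3.10719154e-01  9.50377375e-01 -1.53770259e-02  1.14217000e+02]
 [ 5.93130629e-01  1.81227619e-01 -7.84444139e-01 -1.90095199e+02]
 [-7.42731220e-01 -2.52862404e-01 -6.20008823e-01  1.57783273e+03]
 [ 0.00000000e+00  0.00000000e+00  0.00000000e+00  1.00000000e+00]]
```

View pics/top0.png

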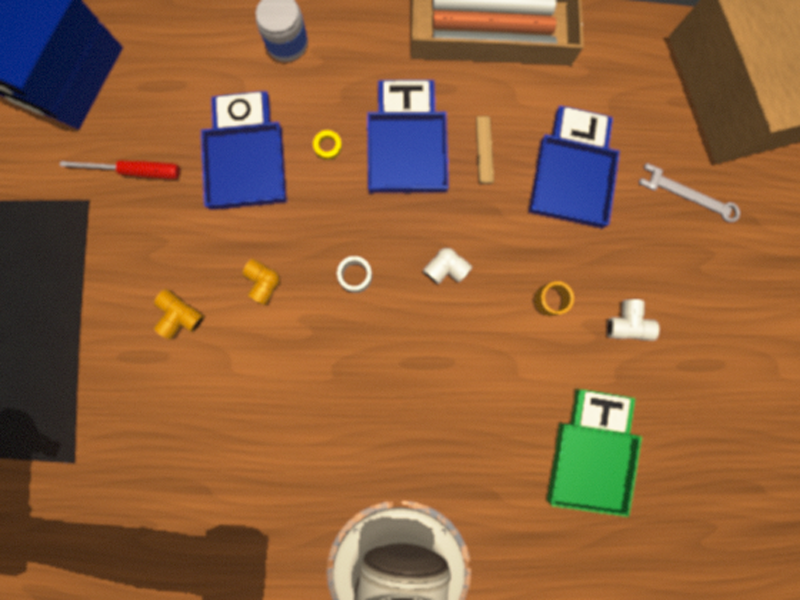

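View pics/scene0.png

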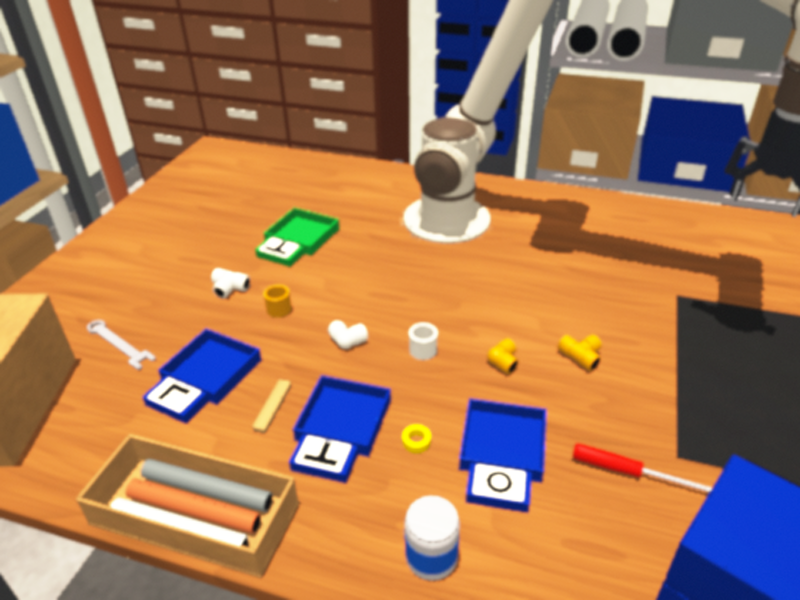

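Top view (800x600 px): ring tray (243,165), T tray (407,152), L tray (573,180). White socket is at (354,274), white elbow (448,266) and white tee (633,321). The brass pieces, the green tray and the clutter are to be left alone.

```bash
cat > h.py <<'E'
import numpy as np, cv2, pickle
def cloud(d, T=None):
    """world xyz for each pixel, from z_map"""
    h,w=d["z_map"].shape
    u,v=np.meshgrid(np.arange(w),np.arange(h))
    n=cv2.undistortPoints(np.stack([u,v],-1).reshape(-1,1,2).astype(float),d["K"],d["D"]).reshape(h,w,2)
    z=d["z_map"].astype(float)[...,None]
    p=np.concatenate([n*z,z],-1)
    T=np.linalg.inv(d["world_to_cam"]) if T is None else T
    P=p@T[:3,:3].T+T[:3,3]; P[z[...,0]==0]=np.nan
    return P
def box(P,img,x0,y0,x1,y1,white=None):
    s=np.s_[int(y0*.7):int(y1*.7),int(x0*.7):int(x1*.7)]
    return P[s].reshape(-1,3), img[s].reshape(-1,3).astype(int)
E
python3 - <<'E'
from h import *
d=pickle.load(open("top.pkl","rb")); P=cloud(d); im=d["image"]
def rep(n,Q):
    Q=Q[~np.isnan(Q).any(1)]
    r=cv2.minAreaRect(Q[:,:2].astype(np.float32)); print(n,len(Q),"rect",np.round(r[0],1),np.round(r[1],1),round(r[2],1),"z",np.round(np.percentile(Q[:,2],[2,50,98]),1),"mean",Q[:,:2].mean(0).round(1), "mid",((Q.min(0)+Q.max(0))/2).round(1)[:2])
p,c=box(P,im,480,230,530,290); print("table z",np.nanmedian(p[:,2]))
for n,b in dict(socket=(325,245,385,305),elbow=(415,240,480,295),tee=(600,290,670,350)).items():
    p,c=box(P,im,*b); m=(p[:,2]>6); rep(n,p[m])
for n,b in dict(ring=(195,118,292,212),T=(360,108,455,198),L=(522,125,625,230)).items():
    p,c=box(P,im,*b); m=(c[:,2]>c[:,0]+40); rep(n,p[m])
    m2=m&(p[:,2]<10); rep(n+" floor",p[m2])
for n,b in dict(ring=(205,85,275,125),T=(370,75,440,112),L=(545,100,618,150)).items():
    p,c=box(P,im,*b); m=(c.min(1)>150); rep(n+" card",p[m])
E
```

```text
table z 1.0182043853092182
socket 257 rect [450.6  73.5] [47.4 48.7] 2.8 z [ 7.7 44.  47.9] mean [451.4  73.4] mid [450.6  73.5]
elbow 496 rect [464.2 -67.7] [54.3 54. ] 51.2 z [16.7 29.9 34.4] mean [466.6 -66.2] mid [468.6 -67.2]
tee 677 rect [ 390.7 -359.1] [73.8 59.1] 87.9 z [11.3 30.  34.6] mean [ 384.7 -354.4] mid [ 390.8 -358.8]
ring 2962 rect [631.  253.9] [145.4 124.1] 6.7 z [ 1.8  5.2 29.8] mean [624.6 257.1] mid [626.4 253.2]
ring floor 2327 rect [625.4 256.6] [112.1 114.4] 6.2 z [1.6 4.7 8.2] mean [624.8 256.5] mid [625.6 257.2]
T 2880 rect [653.5  -1.9] [134.  121.9] 2.1 z [ 1.8  5.4 29.9] mean [651.5  -2.9] mid [653.   -1.7]
T floor 2385 rect [652.4  -3. ] [109.3 117.4] 1.7 z [1.7 5.  8.3] mean [652.1  -3. ] mid [652.5  -3.1]
L 2945 rect [ 629.7 -271.5] [123.7 168. ] 80.4 z [ 2.3  5.8 30.2] mean [ 614.2 -272.9] mid [ 621.8 -267.4]
L floor 2230 rect [ 612.4 -272.9] [113.3 111.8] 80.2 z [2.2 5.1 8.6] mean [ 612.8 -272.9] mid [ 612.8 -273.1]
ring card 527 rect [710.3 264.7] [54.9 73.5] 5.7 z [20.7 23.7 27.4] mean [712.  262.8] mid [712.8 265.1]
T card 530 rect [7.395e+02 7.000e-01] [53.9 72.7] 1.4 z [21. 24. 27.] mean [ 7.372e+02 -1.000e-01] mid [739.5   0.9]
L card 536 rect [ 701.3 -287.1] [76.5 66. ] 80.0 z [21.3 24.1 28.1] mean [ 700.  -283.2] mid [ 698.3 -288. ]
```

Run:
```python
from h import *
im=pickle.load(open("top.pkl","rb"))["image"][:,:,::-1]
a=im[155:255,215:345]; b=im[185:255,400:480]
a=cv2.resize(a,(520,400),interpolation=cv2.INTER_CUBIC)
b=cv2.resize(b,(280,245),interpolation=cv2.INTER_CUBIC)
o=np.zeros((400,800,3),np.uint8); o[:,:520]=a; o[:245,520:]=b
cv2.imwrite("pics/crop0.png",o)
```

```text
(no output)
```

View pics/crop0.png

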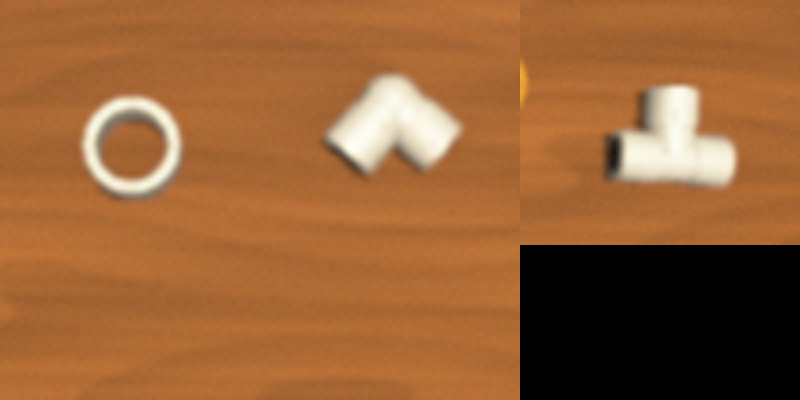

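Crop: the elbow corner is at crop px (390,90), with its legs down-left to (345,155) and down-right to (440,148). The tee's branch points up (+x), with its run level at y≈160. The measured sizes match the given ones (socket 48, elbow 54x54, tee 74x59), so I'm moving over the socket.

Call:
servo_tool:
  plan:
    - [0.064,-0.133,-0.026,0,0,0,1]
    - [0.064,-0.133,-0.026,0,0,0,1]
    - [0.064,-0.133,-0.026,0,0,0,1]
    - [0.064,-0.133,-0.026,0,0,0,1]
    - [0.064,-0.133,-0.026,0,0,0,1]
    - [0.064,-0.133,-0.026,0,0,0,1]
    - [0.064,-0.133,-0.026,0,0,0,1]
    - [0.064,-0.133,-0.026,0,0,0,1]
    - [0.064,-0.133,-0.026,0,0,0,1]
    - [0.064,-0.133,-0.026,0,0,0,1]
    - [0.064,-0.133,-0.026,0,0,0,1]
    - [0.064,-0.133,-0.026,0,0,0,1]
    - [0.064,-0.133,-0.026,0,0,0,1]
    - [0,0,0,0,0,0,1]
    - [0,0,0,0,0,0,1]

```text
clock: 1.98
position: [449.5, 73.3, 129.8]
ee_rot: [0.987, -0.162, -0.0, 0.0]
contact_force: [1.0, 0.2, 1.1]
gripper_width: 85.7
grasp_force: 0.0
```

```bash
cat >> h.py <<'E'
from scipy.spatial.transform import Rotation as R
def wrist(name):
    from bench import arm, vision
    s=arm.read_state(); d=vision.get_image("wrist")
    T=np.eye(4); T[:3,:3]=R.from_quat(s["ee_rot"]).as_matrix(); T[:3,3]=s["position"]
    P=cloud(d,T@d["mount"]); cv2.imwrite(f"pics/{name}.png",d["image"][:,:,::-1]); return P,d["image"].astype(int),s
E
python3 - <<'E'
from h import *
P,im,s=wrist("w1")
m=(P[...,2]>15)&(P[...,2]<60)&(im.min(-1)>110)
n,l,st,c=cv2.connectedComponentsWithStats(m.astype(np.uint8))
for i in range(1,n):
    if st[i,4]>300:
        Q=P[l==i]; r=cv2.minAreaRect(Q[:,:2].astype(np.float32)); print(st[i],np.round(r[0],1),np.round(r[1],1),round(r[2],1),np.percentile(Q[:,2],[2,50,98]).round(1))
E
```

```text
[ 390   99   92   71 3917] [465.4 -66.9] [54.5 54.7] 50.2 [17.5 30.  33.3]
[ 244  177   64   67 2072] [452.4  73.5] [49.  48.7] 72.3 [16.6 44.5 47. ]
```

View pics/w1.png

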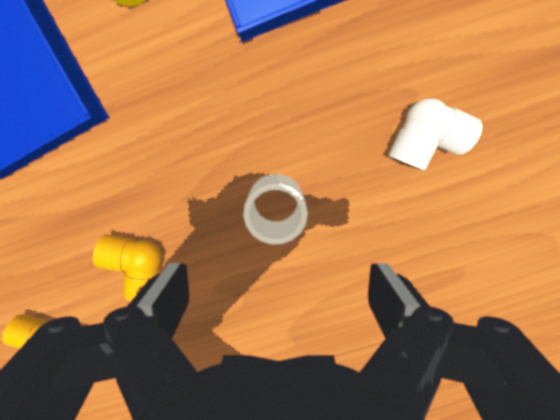

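The wrist view shows the socket at (275,208) px, centred between the fingers, and the elbow at (432,130). Both cameras agree within 1–2 mm, so I'm descending and gripping.

Call:
servo_tool:
  plan:
    - [0.007,0,-0.1,0,0,0,1]
    - [0,0,-0.1,0,0,0,1]
    - [0,0,-0.1,0,0,0,1]
    - [0,0,-0.1,0,0,0,1]
    - [0,0,0,0,0,0,1]
    - [0,0,0,0,0,0,0]
    - [0,0,0,0,0,0,0]
    - [0,0,0,0,0,0,0]
    - [0,0,0,0,0,0,0]
    - [0,0,0,0,0,0,0]
    - [0,0,0,0,0,0,0]

```text
clock: 3.4
position: [452.6, 74.1, 11.7]
ee_rot: [0.987, -0.162, 0.001, -0.001]
contact_force: [-1.8, 1.7, 5.4]
gripper_width: 49.0
grasp_force: 61.3
```

Call:
servo_tool:
  plan:
    - [0,0,0.09,0,0,0,0]
    - [0,0,0.09,0,0,0,0]
    - [0,0,0.09,0,0,0,0]
    - [0.096,0.102,0,0,0,0,0]
    - [0.096,0.102,0,0,0,0,0]
    - [0.096,0.102,0,0,0,0,0]
    - [0.096,0.102,0,0,0,0,0]
    - [0.096,0.102,0,0,0,0,0]
    - [0.096,0.102,0,0,0,0,0]
    - [0,0,0,0,0,0,0]
    - [0,0,0,0,0,0,0]

```text
clock: 4.78
position: [623.9, 256.6, 91.1]
ee_rot: [0.987, -0.162, -0.0, 0.0]
contact_force: [-0.2, 0.4, -0.7]
gripper_width: 49.3
grasp_force: 62.1
```

Call:
servo_tool:
  plan:
    - [0,0,-0.1,0,0,0,0]
    - [0,0,-0.1,0,0,0,0]
    - [0,0,-0.03,0,0,0,0]
    - [0,0,-0.015,0,0,0,0]
    - [0,0,0,0,0,0,0]
    - [0,0,0,0,0,0,0]

```text
clock: 5.52
position: [625.1, 257.4, 18.7]
ee_rot: [0.987, -0.162, 0.001, -0.001]
contact_force: [-0.1, 0.6, -0.1]
gripper_width: 49.2
grasp_force: 62.1
```

Call:
servo_tool:
  plan:
    - [0,0,-0.006,0,0,0,0]
    - [0,0,0,0,0,0,0]
    - [0,0,0,0,0,0,0.72]
    - [0,0,0,0,0,0,0.72]
    - [0,0,0,0,0,0,0.72]
    - [0,0,0,0,0,0,0.72]
    - [0,0,0,0,0,0,0.72]

```text
clock: 6.4
position: [624.5, 257.0, 15.6]
ee_rot: [0.987, -0.162, 0.0, -0.0]
contact_force: [0.4, 0.0, 0.3]
gripper_width: 61.4
grasp_force: 0.0
```

Call:
servo_tool:
  plan:
    - [0,0,0.05,0,0,0,0.72]
    - [0,0,0.1,0,0,0,0.72]
    - [0,0,0.15,0,0,0,0.72]
    - [-0.0615,-0.1127,0,0,0,-0.02,1]
    - [-0.0615,-0.1127,0,0,0,-0.02,1]
    - [-0.0615,-0.1127,0,0,0,-0.02,1]
    - [-0.0615,-0.1127,0,0,0,-0.02,1]
    - [-0.0615,-0.1127,0,0,0,-0.02,1]
    - [-0.0615,-0.1127,0,0,0,-0.02,1]
    - [-0.0615,-0.1127,0,0,0,-0.02,1]
    - [-0.0615,-0.1127,0,0,0,-0.02,1]
    - [-0.0615,-0.1127,0,0,0,-0.02,1]
    - [0,0,0,0,0,0,1]
    - [0,0,0,0,0,0,1]

```text
clock: 8.15
position: [459.4, -47.1, 106.6]
ee_rot: [0.942, -0.336, 0.001, -0.001]
contact_force: [-0.4, 0.2, -0.3]
gripper_width: 85.7
grasp_force: 0.0
```

Run:
```python
from h import *
P,im,s=wrist("w2"); print(s["position"].round(1),s["ee_rot"].round(3))
m=(P[...,2]>12)&(P[...,2]<60)&(im.min(-1)>110)
n,l,st,c=cv2.connectedComponentsWithStats(m.astype(np.uint8))
for i in range(1,n):
    if st[i,4]>600:
        Q=P[l==i]; r=cv2.minAreaRect(Q[:,:2].astype(np.float32)); print(st[i],np.round(r[0],1),np.round(r[1],1),round(r[2],1),np.percentile(Q[:,2],[2,50,98]).round(1))
from bench import vision
d=vision.get_image("top"); a=d["image"][60:160,130:230,::-1]; cv2.imwrite("pics/t2.png",cv2.resize(a,(400,400),interpolation=cv2.INTER_CUBIC))
```

```text
[459.4 -47.1 106.6] [ 0.942 -0.336  0.001 -0.001]
[ 258  160   73   74 4086] [465.3 -67.6] [53.8 53.7] 50.8 [19.1 30.2 33.3]
```

View pics/w2.png

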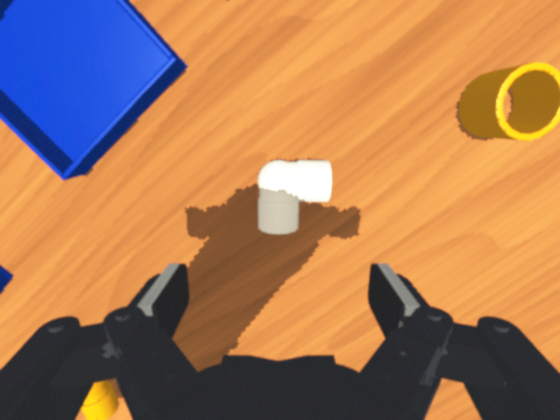

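View pics/t2.png

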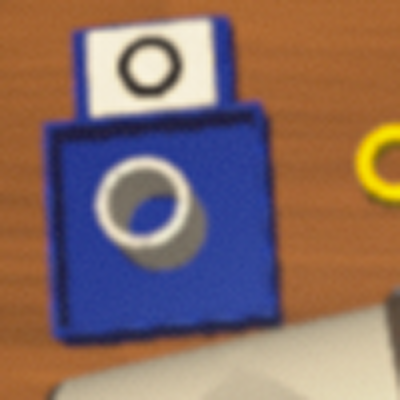

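Socket stands upright in the ring tray (crop 145,205). In the wrist view the elbow's gripped leg is centred at column 278, straight between the fingers. Descending.

Call:
servo_tool:
  plan:
    - [0,0,-0.1,0,0,0,1]
    - [0,0,-0.1,0,0,0,1]
    - [0,0,-0.1,0,0,0,1]
    - [0,0,-0.035,0,0,0,1]
    - [0,0,0,0,0,0,1]
    - [0,0,0,0,0,0,0]
    - [0,0,0,0,0,0,0]
    - [0,0,0,0,0,0,0]
    - [0,0,0,0,0,0,0]
    - [0,0,0,0,0,0,0]
    - [0,0,0,0,0,0,0]
    - [0,0,0,0,0,0,0]

```text
clock: 9.75
position: [459.2, -47.2, 6.1]
ee_rot: [0.942, -0.336, 0.001, -0.0]
contact_force: [0.1, -0.2, 5.5]
gripper_width: 29.9
grasp_force: 59.0
```

Call:
servo_tool:
  plan:
    - [0,0,0,0,0,0,0.6]
    - [0,0,0,0,0,0,0.6]
    - [0,0,0,0,0,0,0.6]
    - [0,0,-0.011,0,0,0,0.6]
    - [0,0,0,0,0,0,0.6]
    - [0,0,0,0,0,0,0]
    - [0,0,0,0,0,0,0]
    - [0,0,0,0,0,0,0]
    - [0,0,0,0,0,0,0]
    - [0,0,0,0,0,0,0]

```text
clock: 11.0
position: [458.6, -47.3, 2.0]
ee_rot: [0.942, -0.336, 0.0, -0.0]
contact_force: [-0.1, -1.3, 3.2]
gripper_width: 30.3
grasp_force: 59.2
```

Call:
servo_tool:
  plan:
    - [0,0,0.07,0,0,0,0]
    - [0,0,0.1,0,0,0,0]
    - [0,0,0.1,0,0,0,0]
    - [0.072,-0.103,0,0,0,0,0]
    - [0.072,-0.103,0,0,0,0,0]
    - [0.072,-0.103,0,0,0,0,0]
    - [0.072,-0.103,0,0,0,0,0]
    - [0.072,-0.103,0,0,0,0,0]
    - [0.072,-0.103,0,0,0,0,0]
    - [0.072,-0.103,0,0,0,0,0]
    - [0,0,0,0,0,0,0]
    - [0,0,0,0,0,0,0]

```text
clock: 12.5
position: [608.7, -263.2, 81.7]
ee_rot: [0.942, -0.336, -0.001, -0.0]
contact_force: [-0.9, -0.3, -0.4]
gripper_width: 29.8
grasp_force: 59.3
```

Run:
```python
from h import *
P,im,s=wrist("w3"); print(s["position"].round(1))
from bench import vision
d=vision.get_image("scene"); a=d["image"][180:310,60:240,::-1]; cv2.imwrite("pics/s3.png",cv2.resize(a,(540,390),interpolation=cv2.INTER_CUBIC))
```

```text
[ 608.7 -263.2   81.7]
```

View pics/w3.png

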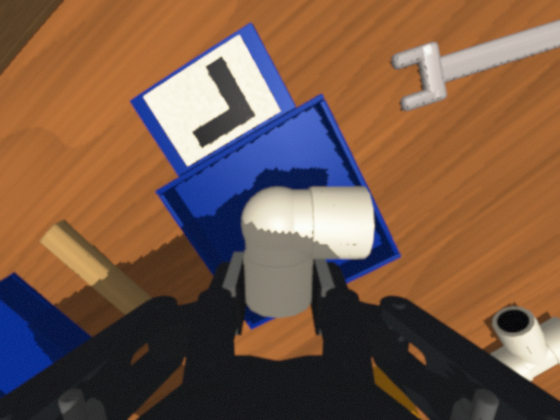

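The elbow is held level over the L tray (card at 215,95 px), with its body at (305,225). Lowering.

Call:
servo_tool:
  plan:
    - [0,0,-0.1,0,0,0,0]
    - [0,0,-0.1,0,0,0,0]
    - [0,0,-0.03,0,0,0,0]
    - [0,0,-0.015,0,0,0,0]
    - [0,0,0,0,0,0,0]
    - [0,0,0,0,0,0,0]

```text
clock: 13.35
position: [610.4, -263.7, 10.5]
ee_rot: [0.942, -0.336, 0.001, -0.0]
contact_force: [0.5, -0.0, 0.0]
gripper_width: 30.2
grasp_force: 59.3
```

Call:
servo_tool:
  plan:
    - [0,0,-0.008,0,0,0,0]
    - [0,0,0,0,0,0,0]
    - [0,0,0,0,0,0,0]

```text
clock: 13.72
position: [609.7, -263.6, 7.0]
ee_rot: [0.942, -0.336, 0.0, 0.0]
contact_force: [-0.2, -0.3, -0.1]
gripper_width: 30.4
grasp_force: 59.3
```

Call:
servo_tool:
  plan:
    - [0,0,-0.003,0,0,0,0]
    - [0,0,0,0,0,0,0]
    - [0,0,0,0,0,0,0.55]
    - [0,0,0,0,0,0,0.55]
    - [0,0,0,0,0,0,0.55]
    - [0,0,0,0,0,0,0.55]
    - [0,0,0.03,0,0,0,0.55]
    - [0,0,0.1,0,0,0,0.55]
    - [0,0,0.15,0,0,0,0.55]
    - [0,0,0.07,0,0,0,0.55]
    - [0,0,0,0,0,0,0.55]

```text
clock: 15.1
position: [611.0, -263.9, 113.9]
ee_rot: [0.942, -0.336, 0.003, -0.0]
contact_force: [0.1, 1.1, -1.0]
gripper_width: 47.2
grasp_force: 0.0
```

Call:
servo_tool:
  plan:
    - [-0.0844,-0.04,0,0,0,0.0406,1]
    - [-0.0844,-0.04,0,0,0,0.0406,1]
    - [-0.0844,-0.04,0,0,0,0.0406,1]
    - [-0.0844,-0.04,0,0,0,0.0406,1]
    - [-0.0844,-0.04,0,0,0,0.0406,1]
    - [-0.0844,-0.04,0,0,0,0.0406,1]
    - [-0.0844,-0.04,0,0,0,0.0406,1]
    - [-0.0844,-0.04,0,0,0,0.0406,1]
    - [0,0,0,0,0,0,1]
    - [0,0,0,0,0,0,1]

```text
clock: 16.35
position: [407.2, -359.4, 110.4]
ee_rot: [1.0, -0.018, -0.0, -0.0]
contact_force: [0.2, -0.5, -0.5]
gripper_width: 85.3
grasp_force: 0.0
```

Run:
```python
from h import *
from bench import vision
P,im,s=wrist("w4"); print(s["position"].round(1),s["ee_rot"].round(3))
m=(P[...,2]>12)&(P[...,2]<60)&(im.min(-1)>110)
n,l,st,c=cv2.connectedComponentsWithStats(m.astype(np.uint8))
for i in range(1,n):
    if st[i,4]>600:
        Q=P[l==i]; r=cv2.minAreaRect(Q[:,:2].astype(np.float32)); print(st[i],np.round(r[0],1),np.round(r[1],1),round(r[2],1),np.percentile(Q[:,2],[2,50,98]).round(1))
d=vision.get_image("top"); P=cloud(d)
p,c=box(P,d["image"],522,140,625,230); m=(c.min(1)>110)&(p[:,2]>10); q=p[m]; print("elbow in tray",len(q),cv2.minAreaRect(q[:,:2].astype(np.float32)),np.percentile(q[:,2],[2,50,98]))
a=d["image"][60:170,360:450,::-1]; a=cv2.resize(a,(360,440),interpolation=cv2.INTER_CUBIC)
w=cv2.imread("pics/w4.png"); o=np.zeros((440,800,3),np.uint8); o[:,:360]=a; o[:330,360:]=cv2.resize(w,(440,330)); cv2.imwrite("pics/c4.png",o)
```

```text
[ 407.2 -359.4  110.4] [ 1.    -0.018 -0.    -0.   ]
[ 232  195   91   73 4582] [ 393.2 -359. ] [72.6 57.7] 87.3 [17.2 30.4 33.4]
elbow in tray 762 ((571.662353515625, -226.48974609375), (51.4972038269043, 276.28887939453125), 57.460514068603516) [ 23.03893753 426.20302712 450.00556154]
```

View pics/c4.png

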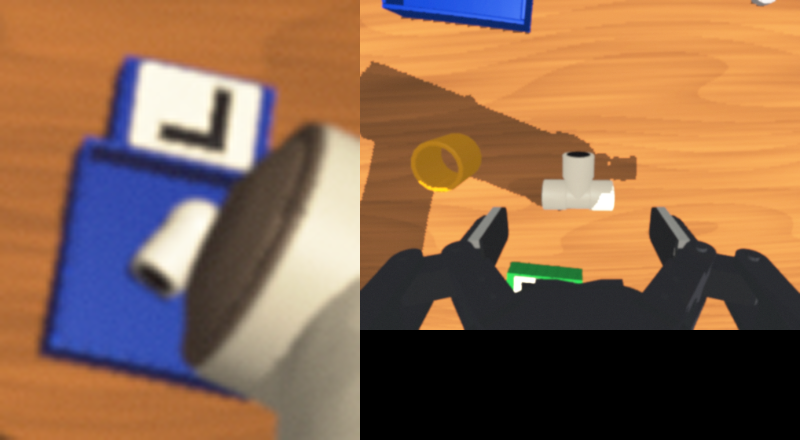

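Partly hidden by the arm, the elbow lies in the L tray. The tee is centred between the fingers, its branch up at (577,170) in the composite. Descending on it.

Call:
servo_tool:
  plan:
    - [0.004,0,-0.1,0,0,0,1]
    - [0,0,-0.1,0,0,0,1]
    - [0,0,-0.1,0,0,0,1]
    - [0,0,-0.055,0,0,0,1]
    - [0,0,0,0,0,0,1]
    - [0,0,0,0,0,0,0]
    - [0,0,0,0,0,0,0]
    - [0,0,0,0,0,0,0]
    - [0,0,0,0,0,0,0]
    - [0,0,0,0,0,0,0]
    - [0,0,0,0,0,0,0]
    - [0,0,0,0,0,0,0]

```text
clock: 17.95
position: [409.0, -359.9, 5.6]
ee_rot: [1.0, -0.018, 0.001, 0.0]
contact_force: [-0.1, 1.0, 5.6]
gripper_width: 29.8
grasp_force: 59.1
```

Call:
servo_tool:
  plan:
    - [0,0,0.05,0,0,0,0]
    - [0,0,0.1,0,0,0,0]
    - [0,0,0.12,0,0,0,0]
    - [0.0765,0.108,0,0,0,0,0]
    - [0.0765,0.108,0,0,0,0,0]
    - [0.0765,0.108,0,0,0,0,0]
    - [0.0765,0.108,0,0,0,0,0]
    - [0.0765,0.108,0,0,0,0,0]
    - [0.0765,0.108,0,0,0,0,0]
    - [0.0765,0.108,0,0,0,0,0]
    - [0.0765,0.108,0,0,0,0,0]
    - [0.0765,0.108,0,0,0,0,0]
    - [0.0765,0.108,0,0,0,0,0]
    - [0.0765,0.108,0,0,0,0,0]
    - [0,0,0,0,0,0,0]
    - [0,0,0,0,0,0,0]

```text
clock: 19.95
position: [660.0, -3.4, 85.5]
ee_rot: [1.0, -0.018, -0.001, 0.0]
contact_force: [0.1, -0.0, -0.5]
gripper_width: 30.1
grasp_force: 59.3
```

Run:
```python
from h import *
P,im,s=wrist("w5"); print(s["position"].round(1),s["ee_rot"].round(3))
```

```text
[660.   -3.4  85.5] [ 1.    -0.018 -0.001  0.   ]
```

View pics/w5.png

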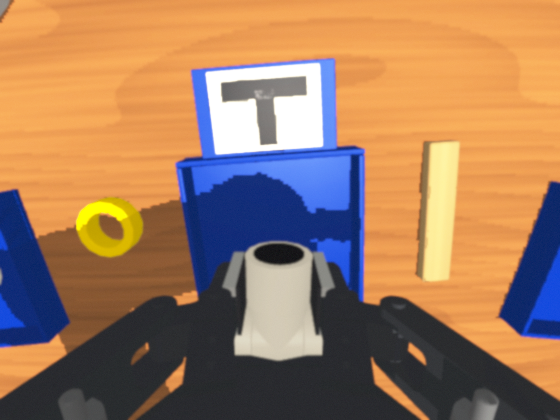

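The tee is held centred over the T tray (card at 265,110 px). Lowering.

Call:
servo_tool:
  plan:
    - [0,0,-0.1,0,0,0,0]
    - [0,0,-0.1,0,0,0,0]
    - [0,0,-0.03,0,0,0,0]
    - [0,0,-0.02,0,0,0,0]
    - [0,0,0,0,0,0,0]
    - [0,0,0,0,0,0,0]

```text
clock: 20.75
position: [661.5, -3.1, 11.7]
ee_rot: [1.0, -0.018, 0.001, -0.0]
contact_force: [-0.0, 0.3, 0.1]
gripper_width: 30.1
grasp_force: 59.3
```

Call:
servo_tool:
  plan:
    - [0,0,-0.005,0,0,0,0]
    - [0,0,0,0,0,0,0]
    - [0,0,0,0,0,0,0.55]
    - [0,0,0,0,0,0,0.55]
    - [0,0,0,0,0,0,0.55]
    - [0,0,0,0,0,0,0.55]
    - [0,0,0.03,0,0,0,0.55]
    - [0,0,0.1,0,0,0,0.55]
    - [0,0,0.15,0,0,0,0.55]
    - [0,0,0.1,0,0,0,0.55]
    - [-0.13,0,0.1,0,0,0,0.55]
    - [-0.13,0,0.1,0,0,0,0.55]
    - [-0.13,0,0.1,0,0,0,0.55]
    - [-0.13,0,0,0,0,0,0.55]
    - [-0.13,0,0,0,0,0,0.55]
    - [-0.13,0,0,0,0,0,0.55]
    - [0,0,0,0,0,0,0.55]

```text
clock: 22.88
position: [424.6, -3.5, 214.1]
ee_rot: [1.0, -0.018, 0.001, -0.0]
contact_force: [1.2, 0.3, 0.4]
gripper_width: 47.0
grasp_force: 0.0
```

Run:
```python
from h import *
from bench import vision
o=np.zeros((600,800,3),np.uint8)
d=vision.get_image("top"); P=cloud(d)
o[:300,:800]=cv2.resize(d["image"][40:175,120:480,::-1],(800,300),interpolation=cv2.INTER_CUBIC)
e=vision.get_image("scene"); o[300:]=cv2.resize(e["image"][220:365,80:400,::-1],(800,300),interpolation=cv2.INTER_CUBIC)
cv2.imwrite("pics/end.png",o)
for n,b in dict(ring=(195,128,292,212),T=(360,115,455,198),L=(535,150,625,230)).items():
    p,c=box(P,d["image"],*b); m=(c.min(1)>100)&(p[:,2]>10)&(p[:,2]<70); q=p[m]; r=cv2.minAreaRect(q[:,:2].astype(np.float32)); print(n,m.sum(),np.round(r[0]+r[1],1),r[2],np.percentile(q[:,2],[2,50,98]).round(1))
```

```text
ring 272 [635.  271.   88.7  50.2] 51.277076721191406 [11.3 47.1 52.1]
T 43 [667.6  -2.   26.4  10.9] 83.93551635742188 [23.1 33.7 38.5]
L 422 [ 614.5 -283.8   53.1   54.1] 48.82040023803711 [22.3 34.2 39.1]
```

View pics/end.png

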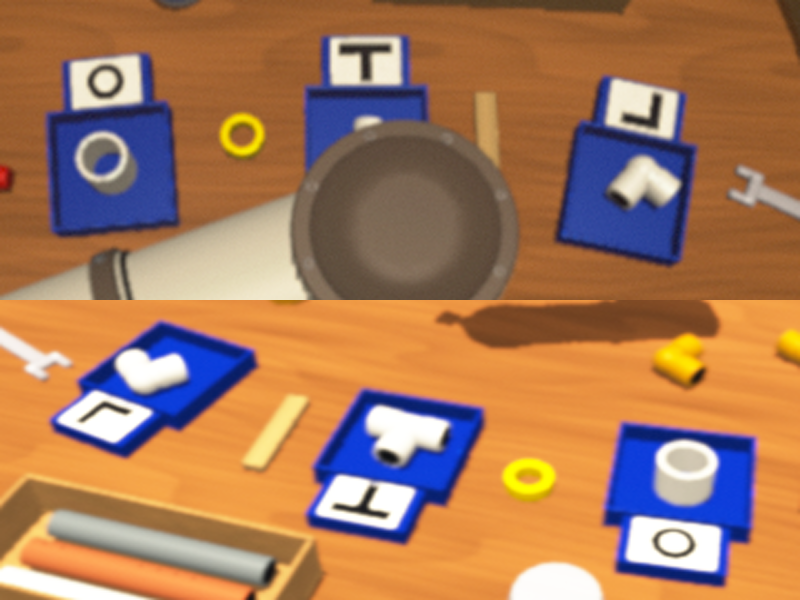

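The final view shows the elbow flat in the L tray at (150,370), the tee flat in the T tray at (405,430) and the socket upright in the ring tray at (685,470). The gripper is clear of everything.

```bash
python3 -c "
from bench import arm
print(arm.job_done())"
```

```text
the job is handed in; nothing more can be done
None
```

The job is handed in: the socket stands upright in the ring tray, the elbow and tee lie flat in the L and T trays, and I never gripped the brass fittings; it took about 23 s of the 80 s allowed.

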